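# Find the latched key on the light driver and release it

## Robot

A 6-joint arm with a two-finger parallel gripper is mounted at the origin on the work surface. World frame = base frame: x ahead of the robot, y to its left, z up, the work surface at z = 0. Lengths are in mm, angles in rad, forces in N, time in s.
With the tool pointing down it reaches from about 425 to 950 mm from the base axis. Payload 14.7 kg.
Tool frame: the origin (TCP) lies at the very end of the fingers, on their centre line; the grasp point (between the pads) lies 19 mm behind it; z points along the fingers, y is the direction in which the jaws open and shut (so a half turn about z gives the same grasp; the last joint's range is limited). The gripper opens to 85 mm and grips with 20 to 120 N. Pads are 22 mm wide; open, the fingers measure 114 mm over their backs; the gripper's body (76 mm by 85 mm) begins 54 mm behind the grasp point. The pads swing forward as they close: fully open they stand 13 mm farther back than shut.
Start: joints at [-1.389, 0.48, 1.596, -0, 1.065, -0.047], TCP at [147.443, -633.05, 231.297] pointing down, gripper open.
Joint ranges: [-2.75, 2.75], [-0.82, 2.05], [0.23, 2.67], [-1.56, 4.7], [0.09, 2.69], [-2.92, 2.92]. Speed limits (rad/s): [1.89, 1.89, 2.39, 3.01, 3.01, 3.01].

## Interface

Orientations are given as a unit quaternion [w, x, y, z].
In Python, from cell import readout, capture, order gives the robot as it stands.
- The arm moves only by the shell command python3 -m inch 'ROWS'. ROWS is JSON, a list that holds one entry, the list of rows, each a list of 5 numbers: the shift along the world's x, y, z in cm, then the turn about the world's z in rad, then the gripper command: -1 is fully open, 1 is shut, values between are in proportion. In form: [[[dx, dy, dz, yaw, claw], ...]]. A call has 1 to 20 rows; each row is the pose to reach, as a shift and turn from the pose commanded when the call began; what a row does not reach only later rows make up. A row lasts 1/8 s, in which the tool goes at most 62.5 mm and 10.7 degrees, less where a joint would pass 70% of its speed; a pose out of reach is approached as far as the arm can. A call with a gripper value outside its range is refused whole. The fingers move at their own pace and stop on an object; the grip force is fixed at half the most. Time passes only in rows, so rows that repeat a pose let the fingers close. It gives the time, the measured TCP pose, the force and the opening at its end, in the units of the state.
- readout.sense(): the state, without advancing time (a new reading comes with each control period).
- capture(name): name is "scene" or "side" or "wrist"; returns a dict with "pixels" (384x512x3 uint8, red, green, blue), "z_map" (384x512 float32, mm along the optical axis (not along the pixel's ray), 0 where there is no reading), "camera_matrix" (3x3 intrinsics, pixels), "pose" (4x4, takes a point from camera to world coordinates); the wrist camera has in their place "T_tool_cam" (4x4, takes a point from camera to tool coordinates, whose origin is the TCP and whose axes are the flange's). Camera axes: x right, y down, z forward; pixel columns grow to the right and rows downward; lengths in mm; the calibration is good to about 2 mm. The wrist camera is an equidistant fisheye: a pixel r from the principal point sees the ray r / f radians off the axis. A picture is of the moment at which its call begins: read the wrist's pose just before it.
- order.sign_off(): hands the job in, once; it reports no verdict.
The state is a dict: "time_s": time; "qpos": joint angles; "qd": joint speeds; "joint_torque": joint torques, N m; "tool_pos": TCP position; "tcp_rot": TCP orientation; "wrist_force": force on the tool from outside, world axes, zero at the start; "torque": the same for the moment, N m; "grip_width": finger opening in mm.
Only numpy, scipy, OpenCV 4.12 (cv2) and the standard library are available. Lean on these libraries where they do the work, as an engineer would, in place of code of your own. Each camera call takes 0.05 s, during which the arm holds its last target.

## Task

One of the light driver's four identical push-push keys has been left latched down, and with the power off no lamp shows which. With a fingertip tap each key lightly, along the row from the robot's left to its right, to feel which one sits low and solid; then press that key fully down so that it clicks, and let it spring back up, so that all four stand up. Tap gently enough that no key clicks, do not force or squeeze the keys hard, and leave the objective, pen and other loose things where they are.

Things in the scene. Friction and masses are not known exactly. Their poses are not given: they have to be found in the camera images.
- driver: Black light driver box fixed to the table, 300 mm wide (y), 130 deep (x), flat deck 50 mm above the table. Origin: centre of its underside; x to its rear (away from the robot), y along the key row to the robot's left; turned up to 0.3 rad. Keys in a row at x = -28, y = +72, +24, -24, -72 mm. Fixed knobs 12 mm high behind them at x = +36; a low rocker at the right end.
- key_a_top (a point): Centre of the top of key a: light grey cap 24 mm square in a black bezel 32 mm square, 3 mm high. All four keys are alike; any may stand at any of the four places, changing from run to run. Top above the deck: 15 mm up, 11.3 latched, 8.5 at the bottom stop.
- key_a (a joint): Depth of push-push key a in m: 0 up, 0.0037 latched, 0.0065 bottom stop. Pressed to the bottom stop it clicks: let go, an up key then stays latched and a latched key springs up; let go before 0.006 it returns to where it was. An up key gives from 3 N on, 0.8 N more per mm; the latched one is solid to 5.5 N. Bottom: 8 N, press with 10 to 15. 2 to 4 N is a light tap.
- key_b_top (a point): Centre of the top of key b: light grey cap 24 mm square in a black bezel 32 mm square, 3 mm high. All four keys are alike; any may stand at any of the four places, changing from run to run. Top above the deck: 15 mm up, 11.3 latched, 8.5 at the bottom stop.
- key_b (a joint): Depth of push-push key b in m: 0 up, 0.0037 latched, 0.0065 bottom stop. Pressed to the bottom stop it clicks: let go, an up key then stays latched and a latched key springs up; let go before 0.006 it returns to where it was. An up key gives from 3 N on, 0.8 N more per mm; the latched one is solid to 5.5 N. Bottom: 8 N, press with 10 to 15. 2 to 4 N is a light tap.
- key_c_top (a point): Centre of the top of key c: light grey cap 24 mm square in a black bezel 32 mm square, 3 mm high. All four keys are alike; any may stand at any of the four places, changing from run to run. Top above the deck: 15 mm up, 11.3 latched, 8.5 at the bottom stop.
- key_c (a joint): Depth of push-push key c in m: 0 up, 0.0037 latched, 0.0065 bottom stop. Pressed to the bottom stop it clicks: let go, an up key then stays latched and a latched key springs up; let go before 0.006 it returns to where it was. An up key gives from 3 N on, 0.8 N more per mm; the latched one is solid to 5.5 N. Bottom: 8 N, press with 10 to 15. 2 to 4 N is a light tap.
- key_d_top (a point): Centre of the top of key d: light grey cap 24 mm square in a black bezel 32 mm square, 3 mm high. All four keys are alike; any may stand at any of the four places, changing from run to run. Top above the deck: 15 mm up, 11.3 latched, 8.5 at the bottom stop.
- key_d (a joint): Depth of push-push key d in m: 0 up, 0.0037 latched, 0.0065 bottom stop. Pressed to the bottom stop it clicks: let go, an up key then stays latched and a latched key springs up; let go before 0.006 it returns to where it was. An up key gives from 3 N on, 0.8 N more per mm; the latched one is solid to 5.5 N. Bottom: 8 N, press with 10 to 15. 2 to 4 N is a light tap.
- objective: Brass microscope objective, 31 mm across and 42 mm high, standing loose on the left end of the driver's deck; origin at the centre of its underside. Leave alone.
- marker: Black and blue marker pen, 135 mm long and 14 mm thick, lying loose on the table in front of the driver; origin under its middle, x along it. Leave alone.
- ball_driver: Hand screwdriver with a red handle, 170 mm long, lying loose behind the driver; origin under it, x along it. Leave alone.
- lens_cube: Black 50 mm optics cube with a lens in it, standing loose to the right of the driver; origin at the centre of its underside. Leave alone.
- multimeter: Orange multimeter, 165 x 82 mm and 34 mm high (44 mm at its dial), lying loose to the left of the driver; origin at the centre of its underside. Leave alone.
- mirror_mount: Black mirror mount, 36 x 50 mm and 58 mm high, standing loose behind the driver to the right; origin at the centre of its underside. Leave alone.
- post_collar: Steel post collar, a ring 38 mm across and 13 mm high, lying loose in front of the driver to the right; origin at the centre of its underside. Leave alone.

How it is judged (in metres and radians):
On the way, in this order (a step that is already met when the one before it is completed fails the run):
1. the left-hand key is tapped (a fingertip touches it with more than 0.3 N) (((contact force between the fingers and key_a above 0.3 N and y of key_a_top in the frame of driver between 0.052 and 0.092 m) or (contact force between the fingers and key_b above 0.3 N and y of key_b_top in the frame of driver between 0.052 and 0.092 m) or (contact force between the fingers and key_c above 0.3 N and y of key_c_top in the frame of driver between 0.052 and 0.092 m) or (contact force between the fingers and key_d above 0.3 N and y of key_d_top in the frame of driver between 0.052 and 0.092 m))), for 0.02 s.
2. the second key is tapped (a fingertip touches it with more than 0.3 N) (((contact force between the fingers and key_a above 0.3 N and y of key_a_top in the frame of driver between 0.004 and 0.044 m) or (contact force between the fingers and key_b above 0.3 N and y of key_b_top in the frame of driver between 0.004 and 0.044 m) or (contact force between the fingers and key_c above 0.3 N and y of key_c_top in the frame of driver between 0.004 and 0.044 m) or (contact force between the fingers and key_d above 0.3 N and y of key_d_top in the frame of driver between 0.004 and 0.044 m))), for 0.02 s.
3. the third key is tapped (a fingertip touches it with more than 0.3 N) (((contact force between the fingers and key_a above 0.3 N and y of key_a_top in the frame of driver between -0.044 and -0.004 m) or (contact force between the fingers and key_b above 0.3 N and y of key_b_top in the frame of driver between -0.044 and -0.004 m) or (contact force between the fingers and key_c above 0.3 N and y of key_c_top in the frame of driver between -0.044 and -0.004 m) or (contact force between the fingers and key_d above 0.3 N and y of key_d_top in the frame of driver between -0.044 and -0.004 m))), for 0.02 s.
4. the right-hand key is tapped (a fingertip touches it with more than 0.3 N) (((contact force between the fingers and key_a above 0.3 N and y of key_a_top in the frame of driver between -0.092 and -0.052 m) or (contact force between the fingers and key_b above 0.3 N and y of key_b_top in the frame of driver between -0.092 and -0.052 m) or (contact force between the fingers and key_c above 0.3 N and y of key_c_top in the frame of driver between -0.092 and -0.052 m) or (contact force between the fingers and key_d above 0.3 N and y of key_d_top in the frame of driver between -0.092 and -0.052 m))), for 0.02 s.
5. the latched key has been released: all four keys stand up (each less than 1 mm in) (value of joint each of key_a, key_b, key_c, key_d below 0.001 m), for 0.2 s.
At the end, for the whole second after the job is handed in: All four keys stand up (each less than 1 mm in) and every loose thing is at rest within 15 mm of where it began (all of step 5 and distance of each of objective, marker, ball_driver, lens_cube, multimeter, mirror_mount, post_collar from where it was at the start of the episode below 0.015 m and linear speed of each of objective, marker, ball_driver, lens_cube, multimeter, mirror_mount, post_collar below 0.02 m/s); the robot touches nothing.
It fails at once if another key is pressed to its click (deeper than 5.5 mm) while the latched key is still down ((value of joint key_a above 0.0055 m and value of joint any of key_b, key_c, key_d above 0.003 m) or (value of joint key_b above 0.0055 m and value of joint any of key_a, key_c, key_d above 0.003 m) or (value of joint key_c above 0.0055 m and value of joint any of key_a, key_b, key_d above 0.003 m) or (value of joint key_d above 0.0055 m and value of joint any of key_a, key_b, key_c above 0.003 m)).
It fails at once if a key is forced or pinched (more than 40 N from the fingers) (contact force between the fingers and key_a above 40 N or contact force between the fingers and key_b above 40 N or contact force between the fingers and key_c above 40 N or contact force between the fingers and key_d above 40 N).
It fails at once if a loose thing is lifted, pushed or carried more than 15 mm from its place (distance of any of objective, marker, ball_driver, lens_cube, multimeter, mirror_mount, post_collar from where it was at the start of the episode above 0.015 m).
It also fails if it takes over 51 s, if anything falls off the work surface, if the arm or the gripper's body presses on something with over 40 N, if the wrist force passes 120 N, or if a joint passes its speed limit or range.

## Working session

There is one attempt and no reset: what is moved stays moved. The work goes in short steps, Python scripts to look and compute and a shell command to move; the robot and the scene stay as the last step left them, time stands still between calls to the robot, and variables do not carry over. Pictures are saved under pics/ and viewed, and the job is handed in when it is done.

```bash
ls; mkdir -p pics; python3 - <<'E'
from cell import readout,capture
import cv2,numpy as np
print(readout.sense())
for n in ["scene","side"]:
    c=capture(n); cv2.imwrite(f"pics/{n}0.png",c["pixels"][:,:,::-1]); np.savez(f"{n}0.npz",**c)
    print(c["camera_matrix"],c["pose"])
E
```

```text
pics
{'time_s': 0.0, 'qpos': array([-1.38864560e+00,  4.80860414e-01,  1.59689353e+00,  7.54546800e-07,
        1.06508627e+00, -4.65831554e-02]), 'qd': array([-1.82325154e-03,  9.04389457e-05,  1.06513920e-03, -1.48780214e-03,
        3.29984583e-04,  2.74006334e-04]), 'joint_torque': array([-3.55935204e-03, -9.50657916e+01, -4.30190599e+01, -3.62117289e-04,
        1.17900278e-02, -1.66235401e-05]), 'tool_pos': array([ 147.33853188, -632.64616459,  230.6465185 ]), 'tcp_rot': array([-6.22369917e-04,  9.93467055e-01,  1.14117582e-01, -4.19206216e-05]), 'wrist_force': array([-0.32866955, -0.05145709,  0.39770263]), 'torque': array([0.02755814, 0.06430774, 0.02858859]), 'grip_width': 85.41968483852554}
[[355.62359187   0.         257.85409941]
 [  0.         355.62359187 194.95254268]
 [  0.           0.           1.        ]] [[-2.12178680e-01  8.44644923e-01 -4.91482615e-01  1.01713469e+03]
 [ 9.77127507e-01  1.90687254e-01 -9.41286679e-02  1.31255984e+02]
 [ 1.42141688e-02 -5.00213279e-01 -8.65785558e-01  8.46796932e+02]
 [ 0.00000000e+00  0.00000000e+00  0.00000000e+00  1.00000000e+00]]
[[415.75970966   0.         253.64902257]
 [  0.         415.75970966 195.1256626 ]
 [  0.           0.           1.        ]] [[-7.42901214e-01 -4.65473353e-01  4.81074157e-01  1.27564462e+02]
 [-6.69354570e-01  5.25016638e-01 -5.25663380e-01  5.27793164e+02]
 [-7.88964062e-03 -7.12525149e-01 -7.01602213e-01  7.01167119e+02]
 [ 0.00000000e+00  0.00000000e+00  0.00000000e+00  1.00000000e+00]]
```

View pics/scene0.png

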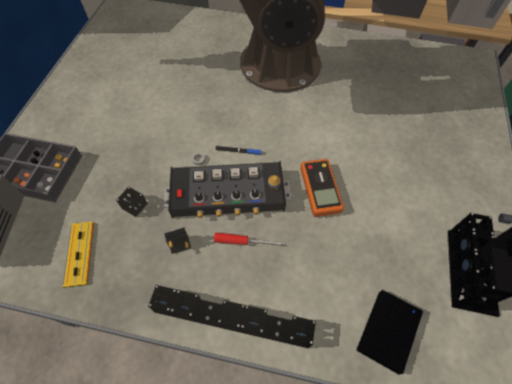

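View pics/side0.png

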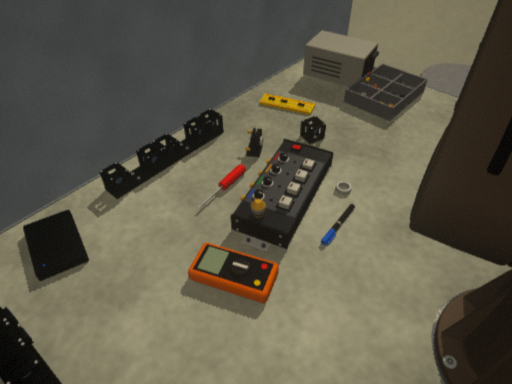

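The scene view faces the robot. The four keys are at about (199,175), (217,174), (236,173) and (254,172), and the objective is at (274,181). I'll enlarge both views.

```bash
python3 - <<'E'
import cv2,numpy as np
a=np.load("scene0.npz");b=np.load("side0.npz")
cv2.imwrite("pics/sc.png",cv2.resize(a["pixels"][150:225,160:295,::-1],(790,440),interpolation=cv2.INTER_CUBIC))
cv2.imwrite("pics/si.png",cv2.resize(b["pixels"][130:250,225:345,::-1],(600,600),interpolation=cv2.INTER_CUBIC))
E
```

```text
(no output)
```

View pics/sc.png

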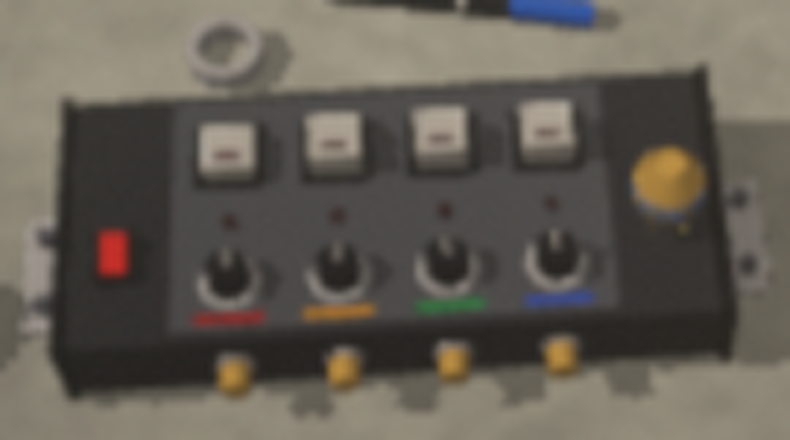

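View pics/si.png

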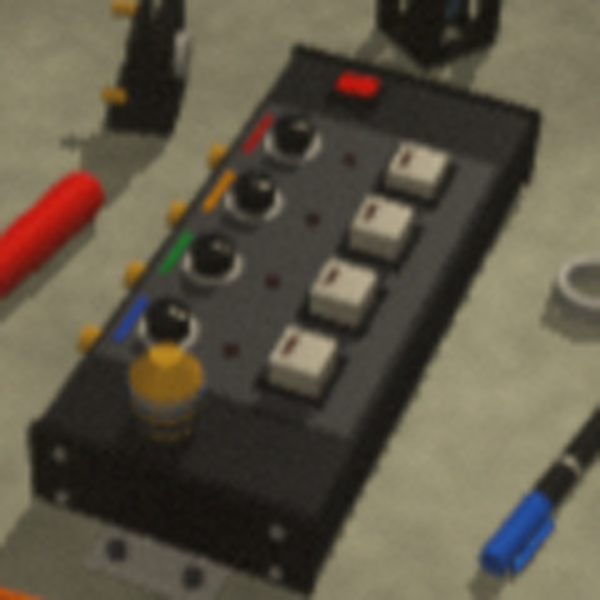

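Key tops in the scene crop, from robot's right to left: (228,140), (335,132), (441,130), (548,122). In the side crop, far to near: (422,160), (385,217), (346,281), (304,347). The objective stands left of the row and about 30 mm behind it. I'll locate the keys next.

```bash
cat > h.py <<'E'
import numpy as np
def ray(c,uv,z):
    K,P=c["camera_matrix"],c["pose"]
    d=P[:3,:3]@np.linalg.solve(K,[uv[0],uv[1],1]); o=P[:3,3]
    return o+d*(z-o[2])/d[2]
E
python3 - <<'E'
import numpy as np
from h import ray
a=np.load("scene0.npz");b=np.load("side0.npz")
s=790/135
A=[(160+x/s-.0,150+y/(440/75)) for x,y in[(548,120),(441,129),(335,132),(228,140)]]
B=[(225+x/5,130+y/5) for x,y in[(304,350),(346,284),(385,220),(422,163)]]
pa=np.array([ray(a,u,65) for u in A]);pb=np.array([ray(b,u,65) for u in B])
print(pa.round(1));print(pb.round(1))
for p in(pa,pb,(pa+pb)/2):
    m=p.mean(0); d=(p[0]-p[3]); print(m, np.arctan2(-d[0],d[1]), np.hypot(*d[:2]))
# depth-based
for c,U in((a,A),(b,B)):
    for u in U:
        z=c["z_map"]; i,j=int(round(u[1])),int(round(u[0]))
        zz=np.median(z[i-1:i+2,j-1:j+2]); K,P=c["camera_matrix"],c["pose"]
        print((P[:3,:3]@(np.linalg.solve(K,[u[0],u[1],1])*zz)+P[:3,3]).round(1))
for n,u in (("objective top",(160+668/s,150+160/s)),): print(n,ray(a,u,90))
E
```

```text
[[ 502.7   19.5   65. ]
 [ 518.1  -26.4   65. ]
 [ 530.2  -72.4   65. ]
 [ 544.9 -117.9   65. ]]
[[ 501.9   16.3   65. ]
 [ 514.   -28.3   65. ]
 [ 527.   -73.9   65. ]
 [ 538.5 -117.8   65. ]]
[523.97967025 -49.29904638  65.        ] 0.29822181389740654 143.80732074067893
[520.34056647 -50.90056021  65.        ] 0.2659843289686759 139.01584042015142
[522.16011836 -50.09980329  65.        ] 0.2823761725626332 141.39321590679978
[503.   19.6  65.6]
[518.9 -26.1  66.3]
[531.2 -72.   66.6]
[ 543.8 -118.5   63.2]
[502.7  15.3  63.7]
[513.7 -27.9  65.4]
[526.9 -73.8  65.1]
[ 540.3 -120.6   62.2]
objective top [528.10032018  78.31112267  90.        ]
```

```bash
python3 -m inch '[[[6,6,0,0,1],[12,12,0,0,1],[18,18,0,0,1],[24,24,0,0.05,1],[28,30,0,0.05,1],[31,36,0,0.05,1],[34,42,0,0.05,1],[35.5,48,0,0.05,1],[35.5,54,0,0.05,1],[35.5,60,0,0.05,1],[35.5,65.2,-3,0.05,1],[35.5,65.2,-8,0.05,1],[35.5,65.2,-11,0.05,1],[35.5,65.2,-11,0.05,1],[35.5,65.2,-11,0.05,1],[35.5,65.2,-11,0.05,1],[35.5,65.2,-11,0.05,1]]]'
python3 - <<'E'
from cell import readout,capture
import cv2,numpy as np
s=readout.sense();print(s["tool_pos"],s["tcp_rot"],s["wrist_force"],s["grip_width"],s["time_s"])
ims=[]
for n in ["scene","side","wrist"]:
    c=capture(n); np.savez(f"{n}1.npz",**c); ims.append(c["pixels"][:,:,::-1])
cv2.imwrite("pics/w1.png",ims[2])
a=cv2.resize(ims[0][120:225,160:295],(400,311),interpolation=cv2.INTER_CUBIC)
b=cv2.resize(ims[1][110:260,215:345],(400,462),interpolation=cv2.INTER_CUBIC)
o=np.zeros((462,800,3),np.uint8);o[:311,:400]=a;o[:,400:]=b;cv2.imwrite("pics/c1.png",o)
E
```

```text
time_s: 2.22
tool_pos: [503.2, 18.1, 122.4]
tcp_rot: [0.0, 0.99, 0.138, 0.001]
wrist_force: [-0.2, -0.7, -0.2]
grip_width: -0.3
[503.18014842  18.13336371 122.43042179] [1.71689292e-04 9.90387277e-01 1.38318580e-01 9.91026415e-04] [-0.15259447 -0.65970557 -0.22856331] -0.33982447245164843 2.225
```

View pics/c1.png

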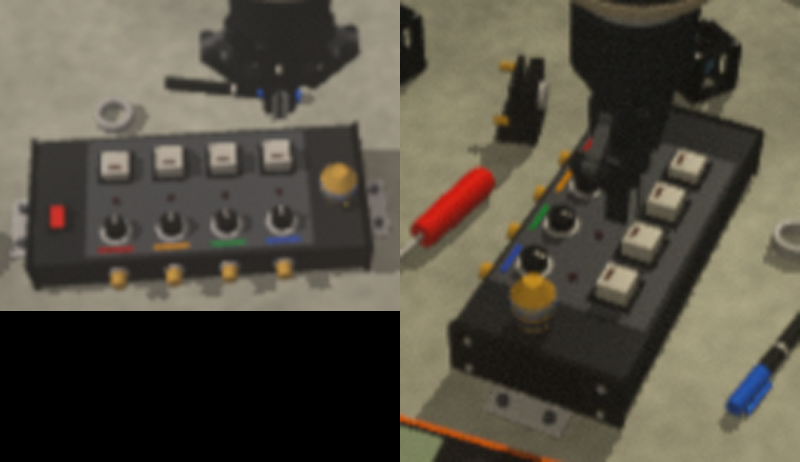

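View pics/w1.png

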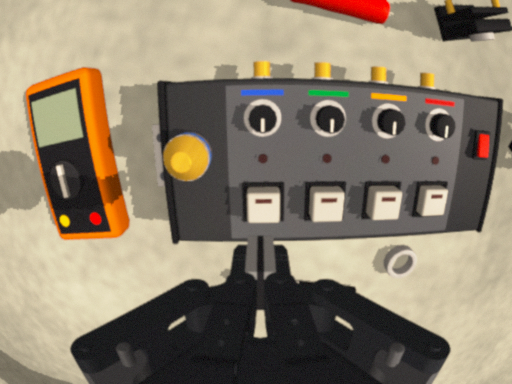

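The wrist view shows the key caps at (263,202), (326,202), (384,201) and (432,199), with the shut fingertips at (261,242) lined up with the left key. I'll use it to refine the positions.

```bash
python3 - <<'E'
import cv2,numpy as np
from scipy.spatial.transform import Rotation as R
c=np.load("wrist1.npz");K=c["camera_matrix"];T=c["T_tool_cam"]
q=[1.71689292e-04,9.90387277e-01,1.38318580e-01,9.91026415e-04];t=np.array([503.18,18.13,122.43])
Rt=R.from_quat([q[1],q[2],q[3],q[0]]).as_matrix()
def f(u,z):
    d=np.array([(u[0]-K[0,2])/K[0,0],(u[1]-K[1,2])/K[1,1]]);r=np.hypot(*d)
    v=np.array([*(d/r*np.sin(r)),np.cos(r)]); v=Rt@T[:3,:3]@v; o=Rt@T[:3,3]+t
    return o+v*(z-o[2])/v[2]
p=np.array([f(u,65) for u in[(263,202),(326,202),(384,201),(432,199)]])
print(p.round(1)); d=p[0]-p[3];print(p.mean(0),np.arctan2(-d[0],d[1]),np.hypot(*d[:2]))
print("obj",f((184,160),92))
cv2.imwrite("pics/wk.png",cv2.resize(c["pixels"][170:260,220:470,::-1],(800,288),interpolation=cv2.INTER_CUBIC))
E
```

```text
[[ 508.1   17.8   65. ]
 [ 520.7  -26.8   65. ]
 [ 533.8  -71.5   65. ]
 [ 547.3 -114.3   65. ]]
[527.46793079 -48.69104053  65.        ] 0.2879589117026078 137.78222915946944
obj [531.00038528  74.86692353  92.        ]
```

View pics/wk.png

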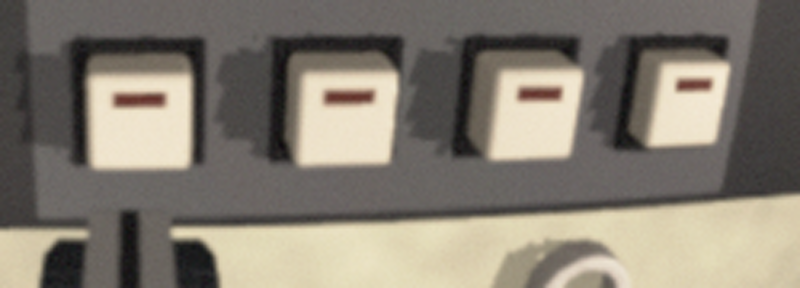

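```bash
python3 -m inch '[[[0,0.1,-2.5,0,1],[0,0.1,-4.5,0,1],[0,0.1,-5.2,0,1],[0,0.1,-5.2,0,1],[0,0.1,-5.2,0,1]]]'; python3 -m inch '[[[0,0,-0.1,0,1],[0,0,-0.1,0,1]]]';python3 -m inch '[[[0,0,-0.1,0,1],[0,0,-0.1,0,1]]]'
```

```text
time_s: 3.0
tool_pos: [502.9, 19.9, 69.9]
tcp_rot: [0.0, 0.99, 0.139, 0.0]
wrist_force: [-0.9, -0.1, 0.6]
grip_width: 0.2
time_s: 3.25
tool_pos: [502.7, 19.9, 68.6]
tcp_rot: [0.0, 0.99, 0.139, 0.0]
wrist_force: [0.1, -0.9, -0.1]
grip_width: 0.2
time_s: 3.5
tool_pos: [502.4, 19.9, 67.3]
tcp_rot: [-0.0, 0.99, 0.139, -0.0]
wrist_force: [1.2, -0.5, 0.7]
grip_width: -0.1
```

```bash
python3 -m inch '[[[0,0,-0.1,0,1],[0,0,-0.1,0,1]]]' | grep -E "pos|force"; python3 -m inch '[[[0,0,-0.1,0,1],[0,0,-0.1,0,1]]]'| grep -E "pos|force"
```

```text
tool_pos: [502.4, 20.0, 66.2]
wrist_force: [0.3, 0.7, 0.0]
tool_pos: [502.4, 19.9, 65.2]
wrist_force: [-0.1, 0.1, 0.1]
```

```bash
python3 -m inch '[[[0,0,-0.08,0,1],[0,0,-0.08,0,1]]]'| grep -E "pos|force"
```

```text
tool_pos: [502.5, 19.9, 64.5]
wrist_force: [-0.7, 0.4, 2.9]
```

```bash
python3 -m inch '[[[0,0,-0.05,0,1],[0,0,-0.05,0,1]]]'| grep -E "pos|force"
```

```text
tool_pos: [502.5, 20.0, 64.0]
wrist_force: [-1.1, 0.7, 3.6]
```

The left key touches at about 65 mm and gives at about 3 N, so it is up. On to the second key.

```bash
python3 -m inch '[[[0,0,1.2,0,1],[1.35,-4.65,1.2,0,1],[1.35,-4.65,1.2,0,1],[1.35,-4.65,0.4,0,1],[1.35,-4.65,0.25,0,1],[1.35,-4.65,0.25,0,1]]]'| grep -E "pos|force";  python3 -m inch '[[[0,0,-0.1,0,1],[0,0,-0.1,0,1]]]'| grep -E "pos|force";python3 -m inch '[[[0,0,-0.1,0,1],[0,0,-0.1,0,1]]]'| grep -E "pos|force"
```

```text
tool_pos: [515.6, -25.9, 66.2]
wrist_force: [0.2, 0.8, 0.6]
tool_pos: [515.9, -26.4, 65.5]
wrist_force: [0.3, -0.0, -0.1]
tool_pos: [516.0, -26.5, 64.5]
wrist_force: [-0.8, 1.7, 2.5]
```

```bash
 python3 -m inch '[[[0,0,-0.05,0,1],[0,0,-0.05,0,1]]]'| grep -E "pos|force"
```

```text
tool_pos: [516.0, -26.5, 64.0]
wrist_force: [0.3, 2.8, 4.1]
```

The second key is also up: contact at about 65 mm, and it gives. Third key next.

```bash
python3 -m inch '[[[0,0,1.2,0,1],[1.35,-4.65,1.2,0,1],[1.35,-4.65,1.2,0,1],[1.35,-4.65,0.4,0,1],[1.35,-4.65,0.25,0,1],[1.35,-4.65,0.25,0,1]]]'| grep -E "pos|force";  python3 -m inch '[[[0,0,-0.1,0,1],[0,0,-0.1,0,1]]]'| grep -E "pos|force";python3 -m inch '[[[0,0,-0.1,0,1],[0,0,-0.1,0,1]]]'| grep -E "pos|force"
```

```text
tool_pos: [529.0, -72.4, 66.2]
wrist_force: [0.5, 0.3, -0.2]
tool_pos: [529.4, -72.9, 65.5]
wrist_force: [0.2, 0.3, 0.3]
tool_pos: [529.5, -73.0, 64.6]
wrist_force: [0.5, 1.4, 3.3]
```

```bash
 python3 -m inch '[[[0,0,-0.05,0,1],[0,0,-0.05,0,1]]]'| grep -E "pos|force"
```

```text
tool_pos: [529.5, -73.0, 64.0]
wrist_force: [-0.5, 2.8, 2.0]
```

The third key is up. Fourth key next.

```bash
python3 -m inch '[[[0,0,1.2,0,1],[1.35,-4.6,1.2,0,1],[1.35,-4.6,1.2,0,1],[1.35,-4.6,0.4,0,1],[1.35,-4.6,0.25,0,1],[1.35,-4.6,0.25,0,1]]]'| grep -E "pos|force";  python3 -m inch '[[[0,0,-0.1,0,1],[0,0,-0.1,0,1]]]'| grep -E "pos|force";python3 -m inch '[[[0,0,-0.1,0,1],[0,0,-0.1,0,1]]]'| grep -E "pos|force"; python3 -m inch '[[[0,0,-0.05,0,1],[0,0,-0.05,0,1]]]'| grep -E "pos|force"
```

```text
tool_pos: [542.5, -118.4, 66.2]
wrist_force: [0.8, 0.5, -0.4]
tool_pos: [543.0, -118.9, 65.5]
wrist_force: [0.3, -0.0, 0.3]
tool_pos: [542.9, -119.0, 64.5]
wrist_force: [-1.0, -0.7, 0.4]
tool_pos: [542.9, -119.0, 64.0]
wrist_force: [-0.3, -1.0, -1.1]
```

No contact at 64 mm, so the fourth key sits low. I'll keep going down to feel it solid.

```bash
for i in 1 ; do python3 -m inch '[[[0,0,-0.1,0,1],[0,0,-0.1,0,1]]]'| grep -E "pos|force"; python3 -m inch '[[[0,0,-0.1,0,1],[0,0,-0.1,0,1]]]'| grep -E "pos|force"; python3 -m inch '[[[0,0,-0.05,0,1],[0,0,-0.05,0,1]]]'| grep -E "pos|force"; python3 -m inch '[[[0,0,-0.05,0,1],[0,0,-0.05,0,1]]]'| grep -E "pos|force"; done
```

```text
tool_pos: [542.9, -119.0, 62.9]
wrist_force: [0.0, 0.2, 0.5]
tool_pos: [542.9, -119.0, 61.9]
wrist_force: [-0.1, -0.6, 0.9]
tool_pos: [542.9, -119.0, 61.5]
wrist_force: [-0.3, 0.0, -0.8]
tool_pos: [543.0, -119.1, 61.1]
wrist_force: [-1.3, -0.1, 3.4]
```

It touches at about 61.2 mm and is solid, so this is the latched key. I'll press it to the bottom stop in small steps.

```bash
python3 -m inch '[[[0,0,-0.1,0,1],[0,0,-0.1,0,1]]]'| grep -E "pos|force"; python3 -m inch '[[[0,0,-0.1,0,1],[0,0,-0.1,0,1]]]'| grep -E "pos|force"; python3 -m inch '[[[0,0,-0.05,0,1],[0,0,-0.05,0,1]]]'| grep -E "pos|force"
```

```text
tool_pos: [543.0, -119.1, 60.2]
wrist_force: [-0.2, 0.9, 6.3]
tool_pos: [543.0, -119.0, 59.2]
wrist_force: [-1.0, 0.9, 6.8]
tool_pos: [543.0, -119.0, 58.7]
wrist_force: [-1.5, 0.7, 6.0]
```

```bash
python3 -m inch '[[[0,0,-0.04,0,1],[0,0,-0.04,0,1]]]'| grep -E "pos|force"; python3 -m inch '[[[0,0,-0.03,0,1],[0,0,-0.03,0,1]]]'| grep -E "pos|force"
```

```text
tool_pos: [543.0, -119.1, 58.5]
wrist_force: [-3.1, 0.5, 11.8]
tool_pos: [543.0, -119.1, 58.4]
wrist_force: [-3.5, 0.3, 15.0]
```

The force climbs to 15 N at 58.4 mm, so it's at the bottom stop. Lifting clear, then I'll look.

```bash
python3 -m inch '[[[0,0,0.2,0,1],[0,0,0.6,0,1],[0,0,2,0,1],[0,0,5,0,1],[0,0,8,0,1],[-6,0,12,0,1],[-6,0,12,0,1],[-6,0,12,0,1],[-6,0,12,0,1]]]'
python3 - <<'E'
from cell import readout,capture
import cv2,numpy as np
from h import ray
ims=[]
for n in ["scene","side","wrist"]:
    c=capture(n); np.savez(f"{n}2.npz",**c); ims.append(c["pixels"][:,:,::-1])
cv2.imwrite("pics/w2.png",ims[2])
a=cv2.resize(ims[0][120:225,160:295],(400,311),interpolation=cv2.INTER_CUBIC)
b=cv2.resize(ims[1][110:260,215:345],(400,462),interpolation=cv2.INTER_CUBIC)
o=np.zeros((462,800,3),np.uint8);o[:311,:400]=a;o[:,400:]=b;cv2.imwrite("pics/c2.png",o)
c0=np.load("scene0.npz");c2=np.load("scene2.npz")
s=790/135
for x,y in[(548,120),(441,129),(335,132),(228,140)]:
    j,i=int(round(160+x/s)),int(round(150+y/s))
    for c in(c0,c2):
        z=float(np.mean(c["z_map"][i-1:i+2,j-1:j+2])); print(round(z,1),end=' ')
    print()
E
```

```text
time_s: 12.38
tool_pos: [483.7, -119.1, 177.6]
tcp_rot: [0.0, 0.99, 0.139, 0.0]
wrist_force: [-0.2, 0.4, -0.5]
grip_width: 0.2
937.7 937.3 
935.0 934.8 
932.1 932.4 
934.5 930.7
```

View pics/c2.png

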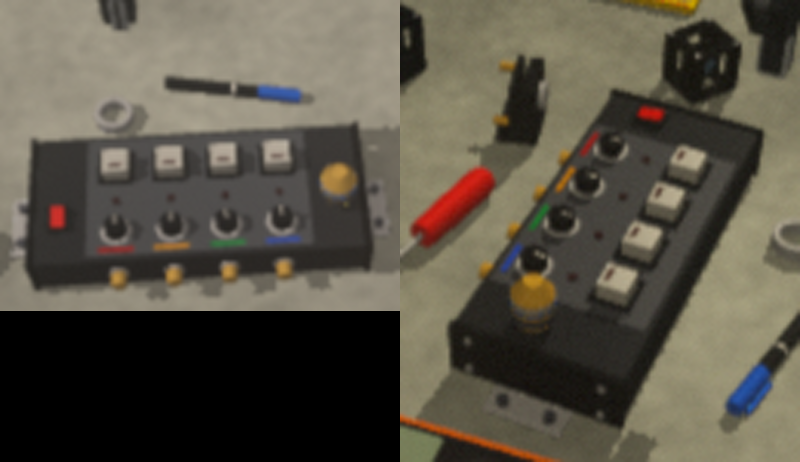

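View pics/w2.png

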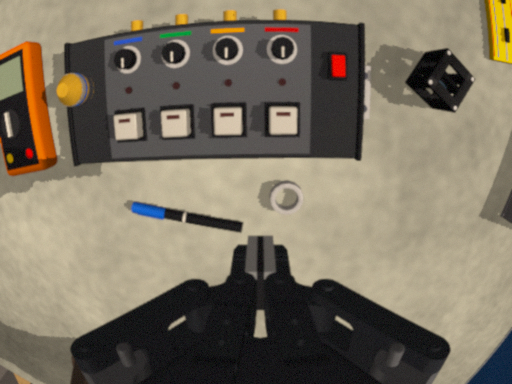

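The right-hand key's depth reading fell by 3.8 mm, so it rose; the other three changed by less than 0.5 mm. The pen, collar and objective are where they were, and the arm is clear. Handing in.

```bash
python3 -c "
from cell import order
print(order.sign_off())"
```

```text
the job is handed in; nothing more can be done
None
```

The right-hand key was the latched one. I pressed it to its bottom stop, it sprang back up, and I handed the job in; no verdict was reported.

- **Taps:** I tapped left to right with shut fingertips at about 2 to 4 N. The first three keys touched at about 65 mm and gave, so they were up. The fourth touched only at about 61.2 mm and was solid at 3.4 N, so it was latched.
- **Press:** I pressed the fourth key down to 58.4 mm, reaching 15 N at the stop, then let go and lifted clear.
- **Last checks:** The scene camera's depth shows the fourth key up by about 3.8 mm and the other three unchanged within 0.5 mm. The pen, collar, objective and other things in view look where they were. The arm was clear, with no force beyond sensor noise, at 12.4 s on the clock. No check failed or disagreed.

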